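# Make up two hygiene kits in divided carriers

## Task

Make up the two hygiene kits from the stock on the bench: put the spray bottle, the green-capped gel bottle and the white-lidded amber jar into the blue carrier, and the blue-capped wash bottle and the black bottle into the yellow carrier beside the tub of swabs already there. Stand each upright on the floor of a compartment of its own, setting it down rather than dropping it. Leave the red-capped bottle and the yellow-lidded jar standing where they are, and the swab tub in its compartment.

Things in the scene. Friction and masses are not known exactly. Their poses are not given: they have to be found in the camera images.
- spray_mid (a point): White spray bottle with a pale blue band round its waist and a grey mist-pump head. Round, 40 mm in diameter and straight-sided up to 78 mm, 112 mm high over all, 80 to 170 g. Point: on its axis half-way up, 56 mm above its underside; z is up. 
- gel_green_mid (a point): White gel bottle with a green flip-top cap 27 mm wide and a pale green band. Round, 38 mm in diameter and straight-sided up to 82 mm, 110 mm high over all, 80 to 170 g. Point: on its axis half-way up, 55 mm above its underside; z is up. 
- jar_white_mid (a point): Amber glass jar with a white screw lid. Round, 46 mm in diameter, 80 mm high (lid from 58 mm up), 110 to 230 g. Point: on its axis half-way up, 40 mm above its underside; z is up. Grip it in its upper half, so that the fingers stay above the walls of the carrier.
- wash_mid (a point): Small milky wash bottle with a blue cap and a thin white bent spout. Round, 44 mm in diameter and straight-sided up to 76 mm; the spout rises from the cap's centre to 114 mm and bends over, its tip 33 mm from the axis towards +x at a height of 100 mm; 90 to 180 g. Point: on its axis half-way up, 57 mm above its underside; z is up. Grip it across y to clear the spout.
- dark_mid (a point): Black bottle with a black ribbed cap 25 mm wide. Round, 38 mm in diameter and straight-sided up to 82 mm, 112 mm high over all, 100 to 200 g. Point: on its axis half-way up, 56 mm above its underside; z is up. 
- gel_red_mid (a point): White gel bottle like the green-capped one but with a red cap: not part of a kit. 38 mm in diameter, 110 mm high. Point: on its axis half-way up, 55 mm above its underside; z is up. 
- jar_yellow_mid (a point): Amber glass jar like the white-lidded one but with a yellow lid: not part of a kit. 46 mm in diameter, 80 mm high. Point: on its axis half-way up, 40 mm above its underside; z is up. 
- swabs_mid (a point): White tub of swabs with an orange lid, already standing in the end compartment of the yellow carrier at that carrier's -x end. 47 mm in diameter, 80 mm high. Point: on its axis half-way up, 40 mm above its underside; z is up. 
- carrier_blue: Blue open tray fixed to the bench, 208 x 72 x 28 mm (x, y, z), end grips 17 mm beyond. Three square 64 mm compartments in a row, centres at x = -68, 0, +68 mm; walls 4 mm, floors 5 mm above the bench. Origin: centre of the underside. x points roughly away from the robot, turned up to 20 degrees. Empty at the start.
- carrier_yellow: Yellow open tray fixed to the bench, 208 x 72 x 28 mm (x, y, z), end grips 17 mm beyond. Three square 64 mm compartments in a row, centres at x = -68, 0, +68 mm; walls 4 mm, floors 5 mm above the bench. Origin: centre of the underside. x points roughly away from the robot, turned up to 20 degrees. x = -68 already holds the swab tub; the others are empty.
There are look-alikes about, which are no part of the job. Leave any pink or purple look-alike of the part that bears jar_yellow_mid alone.

How it is judged:
By the outcome, as a careful person would: the job done as asked, in the order asked, and still so for the second after the job is handed in, with the robot touching nothing.
It also fails if it takes over 128 s, if anything falls off the work surface, if the arm or the gripper's body presses on something with over 40 N, if the wrist force passes 120 N, or if a joint passes its speed limit or range.

## Robot

A 6-joint arm with a two-finger parallel gripper is mounted at the origin on the work surface. World frame = base frame: x ahead of the robot, y to its left, z up, the work surface at z = 0. Lengths are in m, angles in degrees, forces in N, time in s.
With the tool pointing down it reaches from about 0.4 to 0.825 m from the base axis. Payload 7 kg.
Tool frame: the origin (TCP) lies at the very end of the fingers, on their centre line; the grasp point (between the pads) lies 19 mm behind it; z points along the fingers, y is the line along which they close (so a half turn about z gives the same grasp; the last joint's range is limited). The gripper opens to 88 mm and grips with 3 to 60 N. Pads are 19 mm wide; open, the fingers measure 130 mm over their backs; the gripper's body (78 mm by 193 mm) begins 47 mm behind the grasp point.
Start: joints at [-47.779, 20.546, 0.682, 0, -70.136, -16.507], TCP at [0.293, -0.608, 0.227] pointing down, gripper open.
Joint ranges: [-176.03, 176.03], [-82.01, 121.73], [-58.28, 71.71], [-173.87, 95.51], [-174.79, -0.11], [-173.66, 173.66]. Speed limits (degrees/s): [136.94, 136.94, 172.46, 180, 180, 180].

## Interface

Orientations are given as [roll, pitch, yaw] about the fixed x, y, z axes, in that order (R = Rz(yaw) Ry(pitch) Rx(roll)).
In Python, from plant import ctrl gives the robot as it stands.
- The arm moves only by the tool carry_out, never from a script. Its argument "deltas" is a list that holds one entry, the list of rows, each a list of 5 numbers: the shift along the tool's x, y, z scaled (see below), then the turn about the tool's z scaled (see below), then the opening, from -1 (shut) to 1 (fully open). A call has 1 to 5 rows; each row is the pose to reach, as a shift and turn from the pose commanded when the call began, along the tool's axes at that moment, turning the shorter way round; what a row does not reach only later rows make up. The controller multiplies each number of a shift by 20 cm and each number of a turn by 2 pi rad. A row lasts 1/10 s, in which the tool goes at most 50 mm and 8.59 degrees, less where a joint would pass 70% of its speed; a pose out of reach is approached as far as the arm can. A call with a number of a shift or a turn outside -1 to 1 is refused whole. A call with a gripper value outside its range is refused whole. The fingers move at their own pace and stop on an object; the grip force is fixed at half the most. Time passes only in rows, so rows that repeat a pose let the fingers close. It gives the time, the measured TCP pose, the force, the opening and the grip force at its end, in the units of the state.
- ctrl.get_obs(): the state, without advancing time (a new reading comes with each control period).
- ctrl.snapshot(name): name is "scene" or "top" or "wrist"; returns a dict with "color" (420x560x3 uint8, red, green, blue), "camera_matrix" (3x3 intrinsics, pixels), "R" (3x3) and "t" (3): a world point X has camera coordinates R X + t. Camera axes: x right, y down, z forward; pixel columns grow to the right and rows downward; lengths in m; the calibration is good to about 2 mm. A picture is of the moment at which its call begins. There is no depth.
- ctrl.close_job(): hands the job in; it is judged then, once.
Trained networks look in a picture, given as the dict that the camera call returned (one of the last four; its "shot" number tells which), for a name from the list of things; names that differ only in an ending like _2 or _b are one class to them, and where a whole thing is asked for, a point or a joint stands for the part that bears it (a point fixed in the world has none). Each returns a list of dicts, best first, with "p" (0 to 1); they miss things now and then, are a little off and sometimes report something else, mostly with a low value. They report only what shows in the picture. A call takes as long as a camera call. They do not tell look-alikes from the thing itself.
- ctrl.search_frame(picture, name): "centre" ([column, row] in pixels, amid what is visible of it).
- ctrl.silhouettes(picture, name): "mask" (420x560 bool, what is visible of it) and "centre" ([column, row] in pixels, amid what is visible of it).
- ctrl.spot_point(picture, name): "centre" ([column, row] in pixels: a listed point, or the origin of a listed thing).
The state is a dict: "clock": time; "joint_pos": joint angles; "qvel": joint speeds; "tau": joint torques, N m; "tool_pos": TCP position; "orientation": TCP orientation; "force": force on the tool from outside, world axes, zero at the start; "moment": the same for the moment, N m; "opening": finger opening in m; "gripper_force": force on a finger pad.
Only numpy, scipy, OpenCV 4.12 (cv2) and the standard library are available. Lean on these libraries where they do the work, as an engineer would, in place of code of your own. Each camera call takes 0.05 s, during which the arm holds its last target. There are 200 camera calls.

## Working session

There is one attempt and no reset: what is moved stays moved. The work goes in short steps, Python scripts to look and compute and a tool call to move; the robot and the scene stay as the last step left them, time stands still between calls to the robot, and variables do not carry over. Pictures are saved under pics/ and viewed, at most 14 in all, crops included, and the job is handed in when it is done.

Besides the shell and the picture viewer there is one more tool, called after "Request:" as a command line: name --argument value ..., lists and objects as JSON in quotes. carry_out: Moves the arm, as the interface text tells. Its arguments: {"type":"object","properties":{"deltas":{"type":"array"}},"required":["deltas"]}

```bash
mkdir -p pics; ls; python3 - <<'E'
from plant import ctrl
import cv2, numpy as np
o=ctrl.get_obs(); print({k:np.round(v,3).tolist() for k,v in o.items()})
for n in ["scene","top"]:
    s=ctrl.snapshot(n); cv2.imwrite(f"pics/{n}0.png",s["color"][:,:,::-1])
    print(n,np.round(-s["R"].T@s["t"],3),s["camera_matrix"][0,0])
    for nm in "spray_mid gel_green_mid jar_white_mid wash_mid dark_mid gel_red_mid jar_yellow_mid swabs_mid carrier_blue carrier_yellow".split():
        print(nm,[(round(d["p"],2),np.round(d["centre"]).tolist()) for d in ctrl.spot_point(s,nm)])
E
```

```text
pics
{'clock': 0.0, 'joint_pos': [-47.777, 20.591, 0.634, -0.02, -70.134, -16.508], 'qvel': [-0.059, 0.104, -0.086, -0.079, 0.02, -0.09], 'tau': [0.002, -58.272, 29.306, 6.997, 0.007, -0.0], 'tool_pos': [0.293, -0.608, 0.226], 'orientation': [179.907, -0.008, -154.292], 'force': [-0.324, -0.823, -0.081], 'moment': [0.034, -0.01, 0.017], 'gripper_force': 0.0, 'opening': 0.088}
scene [ 1.06  -0.01   0.788] 406.1700171265467
spray_mid [(0.87, [248.0, 174.0])]
gel_green_mid [(0.72, [310.0, 176.0])]
jar_white_mid [(0.9, [328.0, 219.0])]
wash_mid [(0.94, [280.0, 222.0])]
dark_mid [(0.91, [217.0, 213.0])]
gel_red_mid [(0.56, [309.0, 264.0]), (0.26, [400.0, 226.0]), (0.16, [246.0, 175.0])]
jar_yellow_mid [(0.91, [243.0, 298.0]), (0.89, [206.0, 252.0]), (0.85, [302.0, 302.0]), (0.84, [195.0, 297.0]), (0.79, [254.0, 257.0])]
swabs_mid [(0.79, [399.0, 187.0])]
carrier_blue [(0.96, [153.0, 203.0])]
carrier_yellow [(0.8, [398.0, 225.0])]
top [ 0.481 -0.01   0.938] 392.4566807065434
spray_mid [(0.53, [321.0, 278.0])]
gel_green_mid [(0.79, [252.0, 278.0])]
jar_white_mid [(0.85, [239.0, 236.0])]
wash_mid [(0.6, [281.0, 218.0])]
dark_mid [(0.56, [342.0, 230.0])]
gel_red_mid [(0.37, [170.0, 236.0])]
jar_yellow_mid [(0.91, [307.0, 181.0]), (0.86, [263.0, 144.0]), (0.8, [353.0, 147.0]), (0.58, [350.0, 182.0]), (0.58, [316.0, 147.0])]
swabs_mid [(0.82, [165.0, 265.0])]
carrier_blue [(0.95, [417.0, 256.0]), (0.24, [258.0, 180.0])]
carrier_yellow [(0.79, [166.0, 240.0])]
```

View pics/scene0.png

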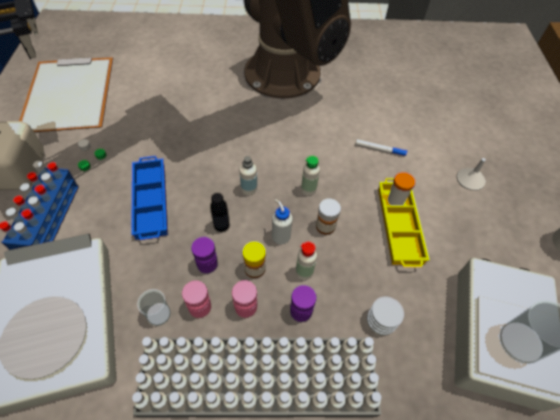

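View pics/top0.png

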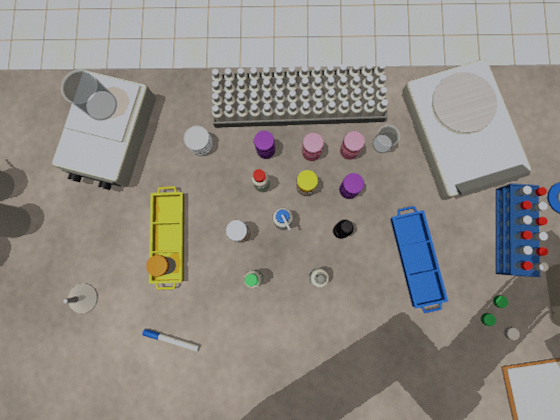

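The views agree. Blue carrier (top view 417,256) is on the robot's right and yellow (166,240) on its left. In the top view the kit items are spray (320,278), green gel (252,278), white jar (237,231), wash (283,218, spout towards lower right) and black (343,229). The purple and pink jars are look-alikes.

```bash
cat > h.py <<'E'
from plant import ctrl
import cv2, numpy as np
H=dict(spray_mid=.056,gel_green_mid=.055,jar_white_mid=.04,wash_mid=.057,dark_mid=.056,gel_red_mid=.055,jar_yellow_mid=.04,swabs_mid=.04,carrier_blue=0,carrier_yellow=0)
def onplane(s,px,z):
    px=np.atleast_2d(np.asarray(px,float)); K,R,t=s["camera_matrix"],s["R"],s["t"]
    c=-R.T@t; d=(R.T@np.linalg.inv(K)@np.c_[px,np.ones(len(px))].T).T
    return (c+d*((z-c[2])/d[:,2])[:,None])[:,:2]
def proj(s,X):
    q=s["camera_matrix"]@(s["R"]@np.asarray(X,float)+s["t"]); return q[:2]/q[2]
E
python3 - <<'E'
from h import *
S={n:ctrl.snapshot(n) for n in ("scene","top")}
for nm,z in H.items():
    for n,s in S.items():
        print(nm,n,[(round(d["p"],2),np.round(onplane(s,d["centre"],z)[0],4).tolist()) for d in ctrl.spot_point(s,nm)][:6])
for nm in ("carrier_blue","carrier_yellow"):
    for n,s in S.items():
        d=ctrl.silhouettes(s,nm)[0]; m=d["mask"]; ys,xs=np.nonzero(m)
        r=cv2.minAreaRect((onplane(s,np.c_[xs,ys],.02)*1000).astype(np.float32)); print(nm,n,np.round(r[0],1),np.round(r[1],1),round(r[2],1))
# spout
s=S["top"]; print("wash top cap px for spout", np.round(proj(s,[*onplane(s,[282,218],.09)[0],.09])))
cv2.imwrite("pics/wash_crop.png",cv2.resize(s["color"][185:260,220:370,::-1],None,fx=5,fy=5,interpolation=cv2.INTER_CUBIC))
E
```

```text
spray_mid scene [(0.75, [0.4493, -0.0771])]
spray_mid top [(0.49, [0.4517, -0.0778])]
gel_green_mid scene [(0.81, [0.4485, 0.0762])]
gel_green_mid top []
jar_white_mid scene [(0.68, [0.5537, 0.1068])]
jar_white_mid top [(0.74, [0.5457, 0.1108])]
wash_mid scene [(0.66, [0.5824, 0.0116]), (0.28, [0.4779, 0.2697])]
wash_mid top [(0.7, [0.585, 0.0025])]
dark_mid scene [(0.63, [0.5521, -0.1317])]
dark_mid top [(0.86, [0.5615, -0.1311]), (0.39, [0.5405, 0.2711])]
gel_red_mid scene [(0.58, [0.671, 0.0609])]
gel_red_mid top [(0.65, [0.6757, 0.0566])]
jar_yellow_mid scene [(0.76, [0.7553, -0.1542]), (0.74, [0.743, -0.0626]), (0.7, [0.6615, -0.0474]), (0.65, [0.7568, 0.0484]), (0.6, [0.6538, -0.1574])]
jar_yellow_mid top [(0.86, [0.6718, -0.0436]), (0.74, [0.7698, 0.0554]), (0.67, [0.6636, -0.1488]), (0.67, [0.7612, -0.154]), (0.56, [0.759, -0.0716]), (0.42, [0.479, 0.2762])]
swabs_mid scene [(0.94, [0.4591, 0.2807]), (0.32, [0.6598, -0.0464])]
swabs_mid top [(0.96, [0.4824, 0.2798])]
carrier_blue scene [(0.75, [0.4891, -0.3068])]
carrier_blue top [(0.83, [0.5049, -0.3082])]
carrier_yellow scene [(0.91, [0.5486, 0.2799]), (0.53, [0.4019, -0.0793])]
carrier_yellow top [(0.93, [0.5438, 0.2916])]
carrier_blue scene [ 490.5 -306. ] [245.   79.1] 11.7
carrier_blue top [ 497.2 -304.9] [234.7  85.1] 12.7
carrier_yellow scene [541.5 280. ] [242.1  84.2] 2.2
carrier_yellow top [545. 281.] [242.6  85.3] 2.2
wash top cap px for spout [282. 218.]
```

View pics/wash_crop.png

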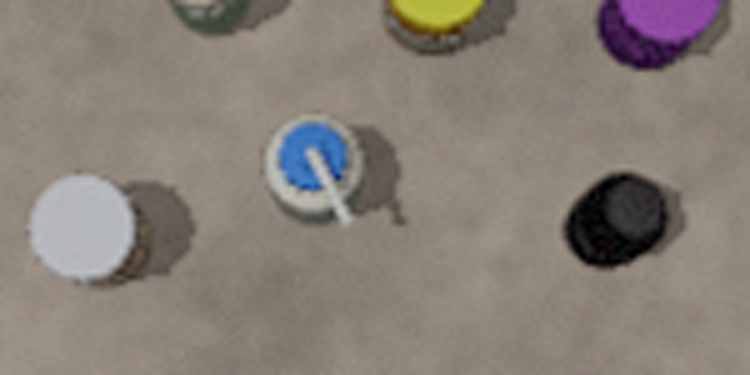

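```bash
python3 - <<'E'
from h import *
s=ctrl.snapshot("top"); hsv=cv2.cvtColor(s["color"],cv2.COLOR_RGB2HSV)
P={"jar_white":((236.6,230.6),.08),"wash":((282.6,217),.076),"dark":((347.2,226.6),.112),"spray(320,277)":((320,276.5),.105),"green":((251.5,279.5),.11)}
for k,(p,z) in P.items(): print(k,np.round(onplane(s,p,z)[0],4))
# spout direction
a=onplane(s,[220+310/5,185+150/5],.114)[0]; b=onplane(s,[220+347/5,185+220/5],.100)[0]; print("spout",a,b,np.degrees(np.arctan2(*(b-a)[::-1])))
def cc(m,x,y,r):
    w=np.zeros_like(m); w[y-r:y+r,x-r:x+r]=m[y-r:y+r,x-r:x+r]; ys,xs=np.nonzero(w); return xs,ys
h,S,v=cv2.split(hsv)
xs,ys=cc((h>45)&(h<85)&(S>100),252,279,14); print("green cap",xs.size,xs.mean(),ys.mean(),onplane(s,[xs.mean(),ys.mean()],.105))
for nm,lo,hi,x,y in(("blue",100,125,418,258),("yellow",20,35,166,240)):
    m=((h>lo)&(h<hi)&(S>140)&(v>60)); xs,ys=cc(m,x,y,62); r=cv2.minAreaRect((onplane(s,np.c_[xs,ys],.028)*1000).astype(np.float32)); print(nm,xs.size,r)
cv2.imwrite("pics/crop2.png",np.hstack([cv2.resize(s["color"][y-26:y+26,x-26:x+26,::-1],(390,390),interpolation=cv2.INTER_CUBIC) for x,y in((252,280),(320,278))]))
E
```

```text
jar_white [0.554  0.1061]
wash [0.5847 0.0051]
dark [ 0.5602 -0.1315]
spray(320,277) [ 0.4562 -0.0739]
green [0.4494 0.0689]
spout [0.58443333 0.00573952] [ 0.55600703 -0.0099352 ] -151.12696012627256
green cap 124 251.07258064516128 279.60483870967744 [[0.4490321  0.07029435]]
blue 3266 ((496.21453857421875, -303.76617431640625), (238.8680419921875, 78.74069213867188), 12.182573318481445)
yellow 2643 ((543.5687255859375, 277.413818359375), (238.67384338378906, 77.9531478881836), 2.1932718753814697)
```

View pics/crop2.png

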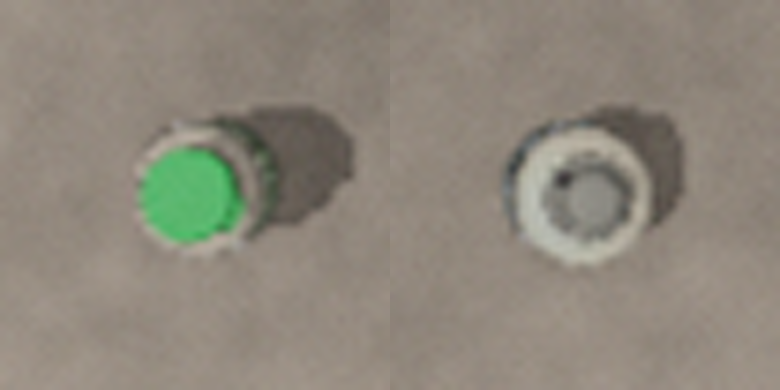

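Request:
carry_out --deltas '[[[-0.616,0.702,0,0.0714,0.5],[-0.616,0.702,0,0.0714,0.5],[-0.616,0.702,0,0.0714,0.5],[-0.616,0.702,0,0.0714,0.5],[-0.616,0.702,0,0.0714,0.5]]]'

```text
clock: 2.95
tool_pos: [0.3438, -0.4247, 0.2274]
orientation: [-180.0, 0.1, -179.8]
force: [0.6, -1.1, 0.8]
opening: 0.066
gripper_force: 0.0
```

Request:
carry_out --deltas '[[[-0.535,0.95,0,0,0.5],[-0.535,0.95,0,0,0.5],[-0.535,0.95,0,0,0.5],[-0.535,0.95,0,0,0.5],[-0.535,0.95,0,0,0.5]]]'

```text
clock: 3.45
tool_pos: [0.4517, -0.2356, 0.227]
orientation: [-180.0, 0.1, -179.8]
force: [-1.1, -0.2, 0.1]
opening: 0.0655
gripper_force: 0.0
```

Request:
carry_out --deltas '[[[0,0.79,0,0,0.5],[0,0.79,0,0,0.5],[0,0.79,0,0,0.5],[0,0.79,0,0,0.5],[0,0.79,0,0,0.5]]]'

```text
clock: 3.95
tool_pos: [0.4503, -0.0789, 0.227]
orientation: [180.0, 0.1, -179.8]
force: [-0.7, -0.2, 0.7]
opening: 0.0654
gripper_force: 0.0
```

```bash
python3 - <<'E'
from h import *
s=ctrl.snapshot("wrist"); o=ctrl.get_obs(); print(np.round(o["tool_pos"],4),np.round(o["orientation"],2),np.round(-s["R"].T@s["t"],3))
for p in [(.451,-.077,.078),(.4485,.072,.082)]: print(proj(s,p))
for n in("spray_mid","gel_green_mid","dark_mid","wash_mid"):
  print(n,[(round(d["p"],2),np.round(d["centre"]),np.round(onplane(s,d["centre"],H[n])[0],4)) for d in ctrl.spot_point(s,n)])
cv2.imwrite("pics/w1.png",s["color"][:,:,::-1])
E
```

```text
[ 0.4502 -0.0799  0.2268] [-1.7999e+02  3.0000e-02 -1.7987e+02] [ 0.382 -0.079  0.383]
[285.20907258 190.58979642]
[460.35091967 189.35194203]
spray_mid [(0.61, array([287., 187.]), array([ 0.4527, -0.0754]))]
gel_green_mid [(0.8, array([446., 183.]), array([0.4488, 0.0715]))]
dark_mid [(0.64, array([230., 292.]), array([ 0.5596, -0.1313]))]
wash_mid [(0.89, array([367., 315.]), array([0.5848, 0.0065]))]
```

View pics/w1.png

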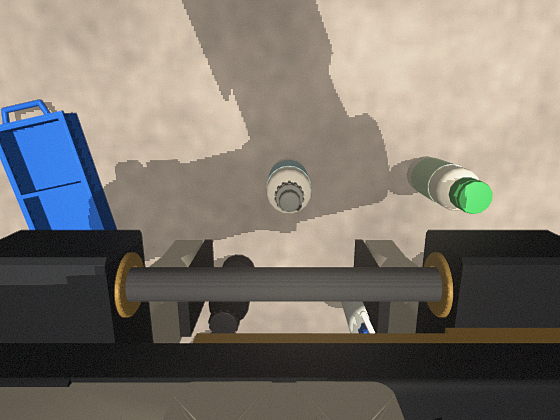

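The wrist view shows spray at (288,190) between the fingers and green gel at (450,185). It agrees with the estimates to within 2–3 mm. Descending.

Request:
carry_out --deltas '[[[-0.007,0.015,0.2,0,0.5],[-0.007,0.015,0.45,0,0.5],[-0.007,0.015,0.7,0,0.5],[-0.007,0.015,0.87,0,0.5],[-0.007,0.015,0.87,0,0.5]]]'

```text
clock: 4.7
tool_pos: [0.4478, -0.0789, 0.0486]
orientation: [-179.9, -0.5, 179.9]
force: [0.5, -1.2, 0.8]
opening: 0.0656
gripper_force: 0.0
```

Request:
carry_out --deltas '[[[0,0,0,0,-1],[0,0,0,0,-1],[0,0,0,0,-1],[0,0,0,0,-1],[0,0,0,0,-1]]]'

```text
clock: 5.2
tool_pos: [0.4525, -0.0769, 0.054]
orientation: [180.0, 0.2, -180.0]
force: [0.2, 0.6, 6.7]
opening: 0.0392
gripper_force: 29.9
```

Request:
carry_out --deltas '[[[0,0,-0.2,0,-1],[0,0,-0.4,0,-1],[0,-0.2,-0.4,0,-1],[0.02,-0.4,-0.4,0,-1],[0.05,-0.6,-0.4,0,-1]]]'

```text
clock: 5.7
tool_pos: [0.4414, -0.198, 0.1334]
orientation: [180.0, 0.1, -179.9]
force: [0.8, 0.5, -1.6]
opening: 0.0394
gripper_force: 29.8
```

Request:
carry_out --deltas '[[[0.02,-0.2,0,0,-1],[0.04,-0.4,0,0,-1],[0.062,-0.6,0,0,-1],[0.062,-0.6,0,0,-1],[0.062,-0.6,0,0,-1]]]'

```text
clock: 6.2
tool_pos: [0.4281, -0.3178, 0.1323]
orientation: [180.0, -0.0, 179.9]
force: [0.4, -0.2, -1.9]
opening: 0.0396
gripper_force: 29.8
```

```bash
python3 - <<'E'
from h import *
s=ctrl.snapshot("wrist"); o=ctrl.get_obs(); print(np.round(o["tool_pos"],4),o["opening"])
c=np.array([.4962,-.3038]);a=np.radians(12.2);u=np.array([np.cos(a),np.sin(a)]);v=np.array([-u[1],u[0]])
im=s["color"][:,:,::-1].copy()
for i in(-104,-34,34,104):
  p,q=[tuple(int(t) for t in proj(s,[*(c+u*i/1e3+v*w),.028])) for w in(-.036,.036)]; cv2.line(im,p,q,(0,0,255),1)
cv2.imwrite("pics/w2.png",im)
E
```

```text
[ 0.4284 -0.3171  0.1324] 0.039385954897032595
```

View pics/w2.png

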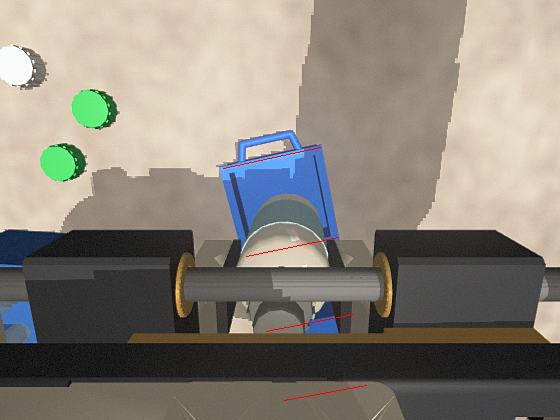

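The wrist view shows the bottle over the near compartment, and the predicted rim line (222–320, row ~157) lies on the carrier's end. Lowering.

Request:
carry_out --deltas '[[[0,0,0.15,0,-1],[0,0,0.28,0,-1],[0,0,0.33,0,-1],[0,0,0.36,0,-1],[0,0,0.367,0,-1]]]'

```text
clock: 6.75
tool_pos: [0.4293, -0.3167, 0.0593]
orientation: [-180.0, -0.0, -179.9]
force: [0.3, 0.2, -1.3]
opening: 0.0393
gripper_force: 29.8
```

Request:
carry_out --deltas '[[[0,0,0,0,-1],[0,0,0,0,-1],[0,0,0,0,0.4],[0,0,0,0,0.4],[0,0,0,0,0.4]]]'

```text
clock: 7.25
tool_pos: [0.4292, -0.3173, 0.0596]
orientation: [-180.0, 0.0, -180.0]
force: [0.3, 0.6, -0.7]
opening: 0.0574
gripper_force: 0.0
```

Request:
carry_out --deltas '[[[0,0,-0.275,0,0.4],[0,0,-0.55,0,0.4],[0,0.25,-0.55,0,0.5],[0,0.5,-0.55,0,0.5],[0,0.75,-0.55,0,0.5]]]'

```text
clock: 7.75
tool_pos: [0.4289, -0.1671, 0.17]
orientation: [180.0, 0.1, 179.9]
force: [1.6, 0.8, -0.1]
opening: 0.0657
gripper_force: 0.0
```

Request:
carry_out --deltas '[[[-0.025,0.25,0,0,0.5],[-0.05,0.5,0,0,0.5],[-0.075,0.75,0,0,0.5],[-0.097,1,0,0,0.5],[-0.097,1,0,0,0.5]]]'

```text
clock: 8.25
tool_pos: [0.4492, 0.0366, 0.1698]
orientation: [179.9, 0.1, -179.7]
force: [-1.0, -1.7, -0.3]
opening: 0.0656
gripper_force: 0.0
```

Request:
carry_out --deltas '[[[0,0.195,0,0,0.5],[0,0.195,0,0,0.5],[0,0.195,0,0,0.5]]]'

```text
clock: 8.55
tool_pos: [0.4481, 0.0712, 0.1692]
orientation: [-180.0, -0.0, -179.9]
force: [-0.2, -0.4, 0.5]
opening: 0.0655
gripper_force: 0.0
```

```bash
cat >> h.py <<'E'
def near(*ns):
    s=ctrl.snapshot("wrist"); o=ctrl.get_obs(); print(np.round(o["tool_pos"],4),np.round(o["orientation"],1))
    for n in ns: print(n,[(round(d["p"],2),np.round(d["centre"]).tolist(),np.round(onplane(s,d["centre"],H[n])[0],4).tolist()) for d in ctrl.spot_point(s,n)])
E
python3 -c "
from h import *
near('gel_green_mid','wash_mid','jar_white_mid')"
```

```text
[0.448  0.0705 0.1692] [-180.   -0. -180.]
gel_green_mid [(0.65, [284.0, 205.0], [0.4522, 0.0722])]
wash_mid []
jar_white_mid [(0.96, [324.0, 311.0], [0.5527, 0.1075])]
```

Request:
carry_out --deltas '[[[-0.01,0.005,0.2,0,0.5],[-0.01,0.005,0.4,0,0.5],[-0.01,0.005,0.58,0,0.5],[-0.01,0.005,0.58,0,0.5],[-0.01,0.005,0.58,0,0.5]]]'

```text
clock: 9.25
tool_pos: [0.4504, 0.0712, 0.0536]
orientation: [-179.9, -0.1, 180.0]
force: [0.8, 0.0, 1.4]
opening: 0.0657
gripper_force: 0.0
```

Request:
carry_out --deltas '[[[0,0,0,0,-1],[0,0,0,0,-1],[0,0,0,0,-1],[0,0,0,0,-1],[0,0,0,0,-1]]]'

```text
clock: 9.75
tool_pos: [0.4507, 0.072, 0.0539]
orientation: [180.0, 0.1, -180.0]
force: [-1.2, -1.2, 4.2]
opening: 0.0371
gripper_force: 30.0
```

Request:
carry_out --deltas '[[[0,0,-0.25,0,-1],[0,0,-0.5,0,-1],[0,-0.25,-0.53,0,-1],[0,-0.5,-0.53,0,-1],[0,-0.75,-0.53,0,-1]]]'

```text
clock: 10.25
tool_pos: [0.4501, -0.0788, 0.1599]
orientation: [180.0, 0.1, -179.9]
force: [1.1, -0.3, -1.7]
opening: 0.0374
gripper_force: 30.0
```

Request:
carry_out --deltas '[[[-0.03,-0.24,0,0,-1],[-0.08,-0.48,0,0,-1],[-0.15,-0.72,0,0,-1],[-0.226,-0.95,0,0,-1],[-0.226,-1,0,0,-1]]]'

```text
clock: 10.75
tool_pos: [0.4963, -0.2817, 0.1582]
orientation: [-180.0, -0.1, 179.8]
force: [-0.6, 0.9, -2.2]
opening: 0.0372
gripper_force: 30.0
```

Request:
carry_out --deltas '[[[0,-0.13,0,0,-1],[0,-0.13,0,0,-1],[0,-0.13,0.15,0,-1],[0,-0.13,0.3,0,-1],[0,-0.13,0.4,0,-1]]]'

```text
clock: 11.25
tool_pos: [0.4942, -0.3027, 0.0772]
orientation: [179.9, -0.1, 180.0]
force: [0.5, 0.3, -1.5]
opening: 0.037
gripper_force: 30.0
```

Request:
carry_out --deltas '[[[-0.005,0,0.06,0,-1],[-0.005,0,0.09,0,-1],[-0.005,0,0.102,0,-1],[-0.005,0,0.102,0,-1],[-0.005,0,0.102,0,-1]]]'

```text
clock: 11.75
tool_pos: [0.4971, -0.3039, 0.0597]
orientation: [-180.0, 0.1, -180.0]
force: [-0.1, -0.3, -1.9]
opening: 0.037
gripper_force: 30.0
```

Request:
carry_out --deltas '[[[0,0,0,0,0.4],[0,0,0,0,0.4],[0,0,0,0,0.4]]]'

```text
clock: 12.05
tool_pos: [0.4968, -0.3039, 0.0592]
orientation: [-180.0, 0.0, -180.0]
force: [-0.4, -0.1, -1.2]
opening: 0.056
gripper_force: 0.0
```

Request:
carry_out --deltas '[[[0,0,-0.275,0,0.4],[0,0,-0.55,0,0.4],[0,0.25,-0.55,0,0.5],[0,0.5,-0.55,0,0.6],[0,0.75,-0.55,0,0.6]]]'

```text
clock: 12.55
tool_pos: [0.4965, -0.1536, 0.1697]
orientation: [180.0, 0.1, 179.9]
force: [0.1, 0.5, -0.2]
opening: 0.0695
gripper_force: 0.0
```

Request:
carry_out --deltas '[[[-0.1,0.24,0,0,0.6],[-0.2,0.48,0,0,0.6],[-0.283,0.72,0,0,0.6],[-0.283,0.97,0,0,0.6],[-0.283,1,0,0,0.6]]]'

```text
clock: 13.05
tool_pos: [0.5536, 0.0494, 0.1689]
orientation: [180.0, 0.0, -179.8]
force: [0.4, -0.6, 0.8]
opening: 0.0701
gripper_force: 0.0
```

Request:
carry_out --deltas '[[[0,0.2,0,0,0.6],[0,0.305,0,0,0.6],[0,0.305,0,0,0.6]]]'

```text
clock: 13.35
tool_pos: [0.5532, 0.1082, 0.1689]
orientation: [180.0, 0.0, -179.9]
force: [-0.6, -0.3, 0.7]
opening: 0.0704
gripper_force: 0.0
```

```bash
python3 -c "
from h import *
near('jar_white_mid')"
```

```text
[0.5529 0.107  0.1688] [-180.     0.  -179.9]
jar_white_mid []
```

Request:
carry_out --deltas '[[[-0.003,0,0.2,0,0.6],[-0.003,0,0.4,0,0.6],[-0.003,0,0.585,0,0.6],[-0.003,0,0.585,0,0.6],[-0.003,0,0.585,0,0.6]]]'

```text
clock: 13.95
tool_pos: [0.5538, 0.1052, 0.0522]
orientation: [-179.9, -0.0, 180.0]
force: [-0.9, 0.9, 1.0]
opening: 0.07
gripper_force: 0.0
```

Request:
carry_out --deltas '[[[0,0,0,0,-1],[0,0,0,0,-1],[0,0,0,0,-1],[0,0,0,0,-1],[0,0,0,0,-1]]]'

```text
clock: 14.45
tool_pos: [0.5545, 0.1067, 0.0529]
orientation: [180.0, 0.1, -180.0]
force: [-0.4, 1.5, 7.1]
opening: 0.046
gripper_force: 30.0
```

Request:
carry_out --deltas '[[[0,0,-0.25,0,-1],[0,0,-0.5,0,-1],[0,0,-0.7,0,-1],[0,-0.2,-0.7,0,-1],[0,-0.4,-0.7,0,-1]]]'

```text
clock: 14.95
tool_pos: [0.554, 0.0265, 0.1933]
orientation: [179.9, 0.2, -179.8]
force: [0.6, -0.5, -2.7]
opening: 0.0455
gripper_force: 30.0
```

Request:
carry_out --deltas '[[[0,-0.24,0,0,-1],[0,-0.48,0,0,-1],[0,-0.72,0,0,-1],[0,-0.96,0,0,-1],[0,-1,0,0,-1]]]'

```text
clock: 15.45
tool_pos: [0.5526, -0.1777, 0.1913]
orientation: [-180.0, -0.1, 179.8]
force: [-0.5, 0.7, -1.5]
opening: 0.0456
gripper_force: 30.0
```

Request:
carry_out --deltas '[[[-0.04,-0.2,0,0,-1],[-0.04,-0.4,0,0,-1],[-0.04,-0.58,0,0,-1],[-0.04,-0.58,0,0,-1],[-0.04,-0.58,0,0,-1]]]'

```text
clock: 15.95
tool_pos: [0.5611, -0.2901, 0.191]
orientation: [180.0, -0.1, 179.9]
force: [0.6, -0.2, -1.8]
opening: 0.0457
gripper_force: 30.0
```

```bash
python3 - <<'E'
from h import *
s=ctrl.snapshot("wrist"); print(np.round(ctrl.get_obs()["tool_pos"],4)); t=ctrl.snapshot("top")
cv2.imwrite("pics/w3.png",np.hstack([cv2.resize(s["color"],(440,330)),cv2.resize(t["color"][180:330,340:500],(352,330))])[:,:,::-1])
E
```

```text
[ 0.5613 -0.2894  0.1912]
```

View pics/w3.png

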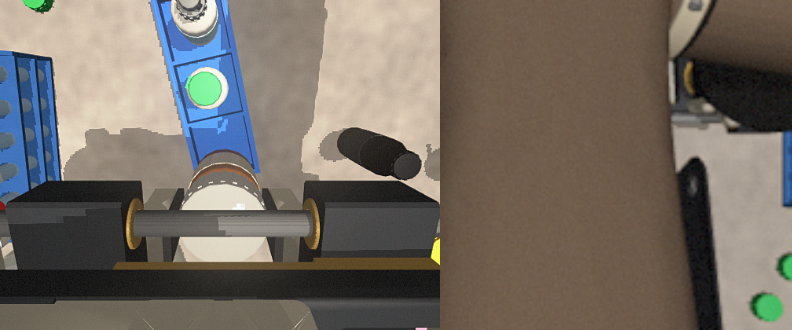

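Spray (190,15) and green gel (205,88) stand upright in their compartments, and the jar is aligned over the far one. Lowering it.

Request:
carry_out --deltas '[[[-0.005,0,0.2,0,-1],[-0.005,0,0.4,0,-1],[-0.005,0,0.55,0,-1],[-0.005,0,0.62,0,-1],[-0.005,0,0.64,0,-1]]]'

```text
clock: 16.55
tool_pos: [0.5622, -0.2887, 0.0626]
orientation: [180.0, -0.1, -179.9]
force: [-1.3, -0.0, -0.5]
opening: 0.0456
gripper_force: 30.0
```

Request:
carry_out --deltas '[[[0,0,0.015,0,-1],[0,0,0.029,0,-1],[0,0,0.029,0,-1],[0,0,0.029,0,0.6],[0,0,0.029,0,0.6]]]'

```text
clock: 17.05
tool_pos: [0.5632, -0.29, 0.0589]
orientation: [-180.0, 0.1, -180.0]
force: [-0.0, 0.2, 0.8]
opening: 0.0566
gripper_force: 0.0
```

Request:
carry_out --deltas '[[[0,0,0,0,0.6],[0,0,-0.25,0,0.6],[0,0,-0.5,0,0.6],[0,0.25,-0.6,0,0.6],[0,0.45,-0.6,0,0.6]]]'

```text
clock: 17.55
tool_pos: [0.5645, -0.2, 0.1821]
orientation: [-179.9, 0.4, 179.9]
force: [1.0, 0.2, -1.2]
opening: 0.0701
gripper_force: 0.0
```

Request:
carry_out --deltas '[[[-0.05,0.25,0,-0.0806,0.6],[-0.108,0.5,0,-0.0806,0.6],[-0.108,0.75,0,-0.0806,0.6],[-0.108,1,0,-0.0806,0.6],[-0.108,1,0,-0.0806,0.6]]]'

```text
clock: 18.05
tool_pos: [0.5846, 0.0051, 0.1785]
orientation: [180.0, 0.1, -150.6]
force: [-0.4, 0.2, -0.5]
opening: 0.07
gripper_force: 0.0
```

```bash
python3 - <<'E'
from h import *
near('wash_mid')
s=ctrl.snapshot("wrist")
im=s["color"][:,:,::-1].copy()
a=np.radians(-151)
for X in([.585,.006,.076],[.585,.006,.114],[.585+.033*np.cos(a),.006+.033*np.sin(a),.1]): cv2.circle(im,tuple(int(v) for v in proj(s,X)),3,(0,0,255),-1)
cv2.imwrite("pics/w4.png",im)
E
```

```text
[0.5844 0.0033 0.1784] [-180.     0.  -150.7]
wash_mid [(0.76, [287.0, 198.0], [0.5839, 0.0082])]
```

View pics/w4.png

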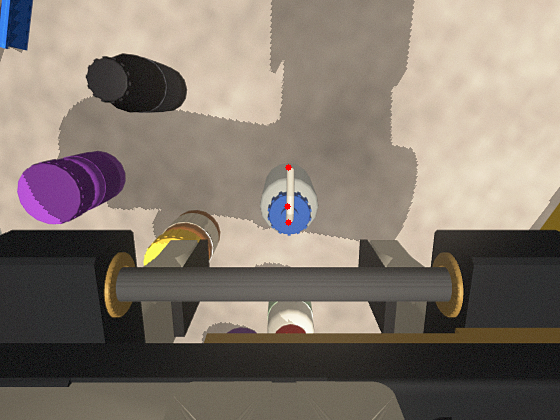

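Predicted points fall on the cap (288,207) and spout tip (288,167). The fingers clear the yellow jar. Descending.

Request:
carry_out --deltas '[[[-0.012,0.018,0.15,0,0.6],[-0.012,0.018,0.3,0,0.6],[-0.012,0.018,0.5,0,0.6],[-0.012,0.018,0.625,0,0.6],[-0.012,0.018,0.625,0,0.6]]]'

```text
clock: 18.7
tool_pos: [0.5819, 0.0022, 0.0495]
orientation: [179.9, -0.4, -151.2]
force: [-0.4, 0.1, 0.5]
opening: 0.0702
gripper_force: 0.0
```

Request:
carry_out --deltas '[[[0,0,0,0,-1],[0,0,0,0,-1],[0,0,0,0,-1],[0,0,0,0,-1],[0,0,0,0,-1]]]'

```text
clock: 19.2
tool_pos: [0.5854, 0.0049, 0.0543]
orientation: [-180.0, 0.1, -151.0]
force: [-1.4, 1.9, 5.3]
opening: 0.0437
gripper_force: 30.0
```

Request:
carry_out --deltas '[[[0,0,-0.25,0,-1],[0,0,-0.5,0.0806,-1],[0,0,-0.655,0.0806,-1],[0,0,-0.655,0.0806,-1],[0,0,-0.655,0.0806,-1]]]'

```text
clock: 19.7
tool_pos: [0.5849, 0.0049, 0.1855]
orientation: [179.9, 0.1, 179.7]
force: [0.1, -0.2, -2.7]
opening: 0.0433
gripper_force: 29.9
```

Request:
carry_out --deltas '[[[0.1,0.24,0,0,-1],[0.21,0.48,0,0,-1],[0.21,0.72,0,0,-1],[0.21,0.95,0,0,-1],[0.21,0.95,0,0,-1]]]'

```text
clock: 20.2
tool_pos: [0.5424, 0.1995, 0.184]
orientation: [179.9, 0.1, -179.7]
force: [-0.6, -0.3, -1.7]
opening: 0.0434
gripper_force: 29.9
```

Request:
carry_out --deltas '[[[0,0.2,0,0,-1],[0,0.42,0,0,-1],[0,0.42,0,0,-1],[0,0.42,0,0,-1]]]'

```text
clock: 20.6
tool_pos: [0.542, 0.2792, 0.1833]
orientation: [-180.0, -0.1, -179.9]
force: [-1.0, -0.6, -1.9]
opening: 0.0431
gripper_force: 29.9
```

```bash
python3 - <<'E'
from h import *
s=ctrl.snapshot("wrist"); o=ctrl.get_obs(); print(np.round(o["tool_pos"],4),np.round(o["orientation"],1))
c=np.array([.5435,.279]);a=np.radians(2.2);u=np.array([np.cos(a),np.sin(a)]);v=np.array([-u[1],u[0]])
im=s["color"][:,:,::-1].copy()
for i in(-104,-34,34,104):
  p,q=[tuple(int(t) for t in proj(s,[*(c+u*i/1e3+v*w),.028])) for w in(-.036,.036)]; cv2.line(im,p,q,(0,0,255),1)
cv2.imwrite("pics/w5.png",im)
E
```

```text
[0.542  0.2784 0.1835] [-1.8e+02 -1.0e-01 -1.8e+02]
```

View pics/w5.png

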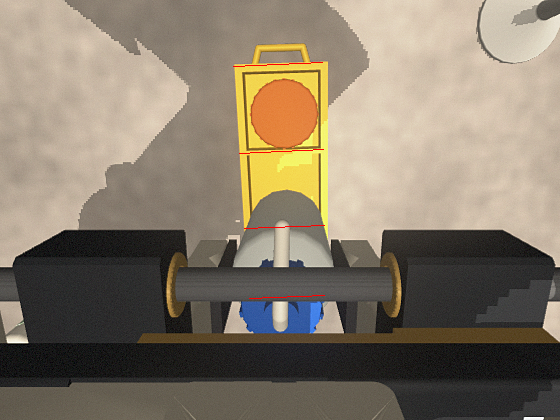

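The yellow carrier's rim matches the predicted lines, but sits about 2.5 mm further towards +y. The swab tub (284,113) is in place. Correcting and lowering.

Request:
carry_out --deltas '[[[-0.008,0.013,0.2,0,-1],[-0.008,0.013,0.4,0,-1],[-0.008,0.013,0.52,0,-1],[-0.008,0.013,0.58,0,-1],[-0.008,0.013,0.6,0,-1]]]'

```text
clock: 21.15
tool_pos: [0.5439, 0.2799, 0.0631]
orientation: [-179.9, -0.1, 180.0]
force: [1.1, -0.5, -1.3]
opening: 0.0434
gripper_force: 29.9
```

Request:
carry_out --deltas '[[[0,0,0.01,0,-1],[0,0,0.02,0,-1],[0,0,0.02,0,-1],[0,0,0.02,0,0.5],[0,0,0.02,0,0.5]]]'

```text
clock: 21.65
tool_pos: [0.5446, 0.2816, 0.0608]
orientation: [179.9, 0.1, -180.0]
force: [-0.5, 0.4, -0.0]
opening: 0.054
gripper_force: 0.0
```

Request:
carry_out --deltas '[[[0,0,0,0,0.5],[0,0,-0.25,0,0.5],[0,0,-0.5,0,0.5],[0,-0.25,-0.6,0,0.5],[0,-0.45,-0.6,0,0.5]]]'

```text
clock: 22.15
tool_pos: [0.5458, 0.1919, 0.184]
orientation: [179.8, 0.3, -179.8]
force: [1.2, 0.3, -0.8]
opening: 0.0655
gripper_force: 0.0
```

Request:
carry_out --deltas '[[[-0.07,-0.25,0,0,0.5],[-0.07,-0.5,0,0,0.5],[-0.07,-0.75,0,0,0.5],[-0.07,-1,0,0,0.5],[-0.07,-1,0,0,0.5]]]'

```text
clock: 22.65
tool_pos: [0.5575, -0.0135, 0.1803]
orientation: [-180.0, -0.0, 179.8]
force: [-0.8, 0.3, 0.3]
opening: 0.0656
gripper_force: 0.0
```

Request:
carry_out --deltas '[[[0,-0.25,0,0,0.5],[0,-0.5,0,0,0.5],[0,-0.62,0,0,0.5],[0,-0.62,0,0,0.5],[0,-0.62,0,0,0.5]]]'

```text
clock: 23.15
tool_pos: [0.5583, -0.133, 0.18]
orientation: [180.0, 0.0, 179.9]
force: [0.2, 1.2, -0.1]
opening: 0.0658
gripper_force: 0.0
```

```bash
python3 - <<'E'
from h import *
near('dark_mid')
s=ctrl.snapshot("wrist"); im=s["color"][:,:,::-1].copy()
for X in([.559,-.1315,.112],[.559,-.1315,.082]): cv2.circle(im,tuple(int(v) for v in proj(s,X)),3,(0,0,255),-1)
cv2.imwrite("pics/w6.png",im)
E
```

```text
[ 0.5583 -0.1324  0.18  ] [180.   0. 180.]
dark_mid [(0.64, [285.0, 198.0], [0.5595, -0.1318])]
```

View pics/w6.png

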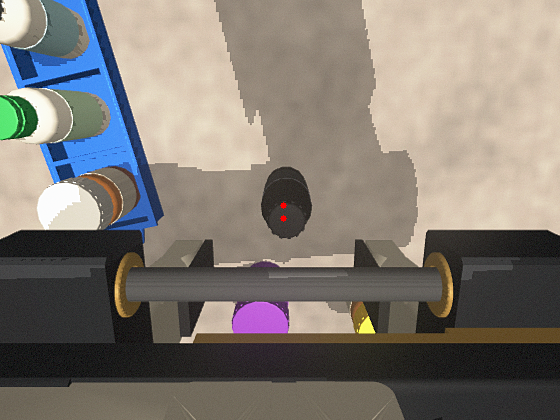

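The black bottle's cap (286,220) is on target, and all three blue-carrier items stand upright. Descending.

Request:
carry_out --deltas '[[[-0.005,0.006,0.2,0,0.5],[-0.005,0.006,0.4,0,0.5],[-0.005,0.006,0.57,0,0.5],[-0.005,0.006,0.635,0,0.5],[-0.005,0.006,0.635,0,0.5]]]'

```text
clock: 23.8
tool_pos: [0.5583, -0.1309, 0.0515]
orientation: [-180.0, -0.2, -179.9]
force: [-0.2, 0.4, 0.2]
opening: 0.0657
gripper_force: 0.0
```

Request:
carry_out --deltas '[[[0,0,0,0,-1],[0,0,0,0,-1],[0,0,0,0,-1],[0,0,0,0,-1],[0,0,0,0,-1]]]'

```text
clock: 24.3
tool_pos: [0.5599, -0.1316, 0.054]
orientation: [180.0, 0.1, -180.0]
force: [-0.5, 0.9, 4.7]
opening: 0.0369
gripper_force: 29.9
```

Request:
carry_out --deltas '[[[0,0,-0.25,0,-1],[0,0,-0.5,0,-1],[0,0,-0.67,0,-1],[0,0.2,-0.67,0,-1],[0,0.4,-0.67,0,-1]]]'

```text
clock: 24.8
tool_pos: [0.5595, -0.0514, 0.1885]
orientation: [179.9, 0.2, 179.8]
force: [-0.0, 0.4, -2.2]
opening: 0.037
gripper_force: 29.9
```

Request:
carry_out --deltas '[[[0,0.25,0,0,-1],[0,0.5,0,0,-1],[-0.06,0.74,0,0,-1],[-0.12,0.97,0,0,-1],[-0.15,1,0,0,-1]]]'

```text
clock: 25.3
tool_pos: [0.5898, 0.1528, 0.1868]
orientation: [180.0, 0.0, -179.8]
force: [-0.3, -1.0, -0.8]
opening: 0.0372
gripper_force: 29.9
```

Request:
carry_out --deltas '[[[-0.05,0.2,0,0,-1],[-0.11,0.4,0,0,-1],[-0.11,0.6,0,0,-1],[-0.11,0.678,0,0,-1],[-0.11,0.678,0,0,-1]]]'

```text
clock: 25.8
tool_pos: [0.6107, 0.2857, 0.1861]
orientation: [-180.0, -0.1, -179.9]
force: [-0.3, -0.5, -1.1]
opening: 0.0374
gripper_force: 29.9
```

```bash
python3 - <<'E'
from h import *
s=ctrl.snapshot("wrist"); o=ctrl.get_obs(); print(np.round(o["tool_pos"],4),np.round(o["orientation"],1))
c=np.array([.5435,.281]);a=np.radians(2.2);u=np.array([np.cos(a),np.sin(a)]);v=np.array([-u[1],u[0]])
im=s["color"][:,:,::-1].copy()
for i in(-104,-34,34,104):
  p,q=[tuple(int(t) for t in proj(s,[*(c+u*i/1e3+v*w),.028])) for w in(-.036,.036)]; cv2.line(im,p,q,(0,0,255),1)
cv2.imwrite("pics/w7.png",im)
E
```

```text
[0.6107 0.2842 0.1863] [-1.800e+02 -1.000e-01 -1.799e+02]
```

View pics/w7.png

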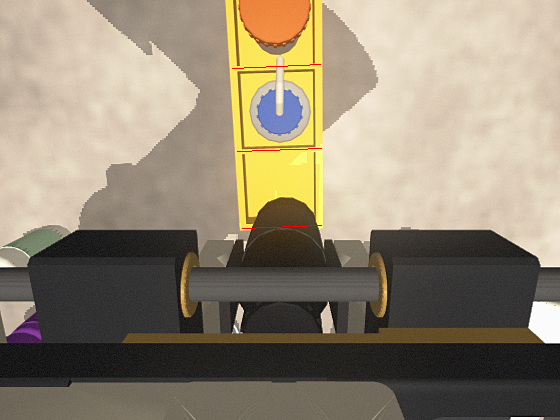

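The wash bottle stands centred (280,112), the rim lines fit, and the black bottle is over the far compartment. Lowering.

Request:
carry_out --deltas '[[[-0.005,0,0.2,0,-1],[-0.005,0,0.4,0,-1],[-0.005,0,0.54,0,-1],[-0.005,0,0.6,0,-1],[-0.005,0,0.62,0,-1]]]'

```text
clock: 26.35
tool_pos: [0.6118, 0.2825, 0.062]
orientation: [-179.9, -0.1, 180.0]
force: [0.2, -0.1, -0.5]
opening: 0.0374
gripper_force: 29.9
```

Request:
carry_out --deltas '[[[0,0,0.01,0,-1],[0,0,0.022,0,-1],[0,0,0.022,0,-1],[0,0,0.022,0,0.4],[0,0,0.022,0,0.4]]]'

```text
clock: 26.85
tool_pos: [0.6125, 0.2844, 0.0595]
orientation: [180.0, 0.1, -180.0]
force: [-0.7, -0.1, 0.1]
opening: 0.0482
gripper_force: 0.0
```

Request:
carry_out --deltas '[[[0,0,0,0,0.4],[0,0,-0.25,0,0.4],[0,0,-0.5,0,0.4],[0,0,-0.75,0,0.4],[0,-0.2,-0.8,0,0.4]]]'

```text
clock: 27.35
tool_pos: [0.6151, 0.2479, 0.2257]
orientation: [179.7, 0.6, -179.7]
force: [0.9, -0.8, 0.4]
opening: 0.0616
gripper_force: 0.0
```

Request:
carry_out --deltas '[[[0.25,-0.1,0,0,0.4],[0.5,-0.2,0,0,0.4],[0.75,-0.3,0,0,0.4],[0.75,-0.3,0,0,0.4],[0.75,-0.3,0,0,0.4]]]'

```text
clock: 27.85
tool_pos: [0.461, 0.1834, 0.2199]
orientation: [179.9, 0.1, -179.9]
force: [-0.7, 0.8, 0.8]
opening: 0.061
gripper_force: 0.0
```

```bash
python3 - <<'E'
from h import *
s=ctrl.snapshot("scene"); o=ctrl.get_obs(); print(o["clock"])
cv2.imwrite("pics/end.png",cv2.resize(s["color"][120:330,100:460],(800,467))[:,:,::-1])
E
```

```text
27.9
```

View pics/end.png

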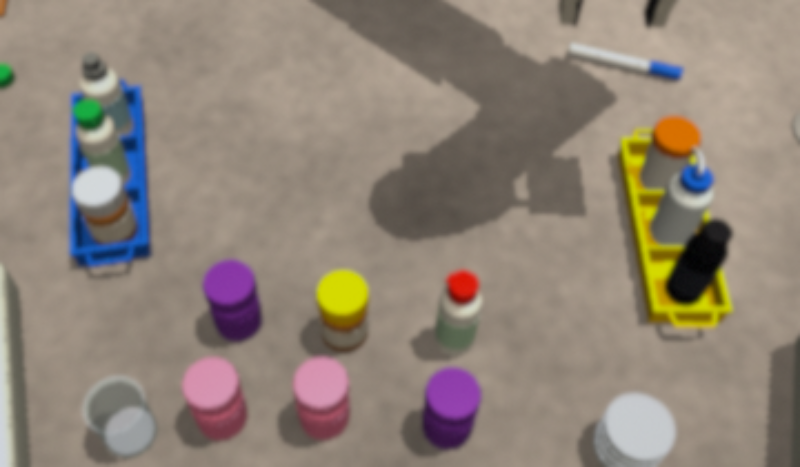

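```bash
python3 - <<'E'
from h import *
s=ctrl.snapshot("scene"); k=800/360
for X in([.612,.284,.005],[.612,.284,.117],[.5445,.281,.005],[.5445,.281,.119]): print((proj(s,X)-[100,120])*k)
E
```

```text
[679.79656269 287.98443347]
[715.49664273 226.59383817]
[666.64627499 230.97715746]
[699.95035919 164.78765892]
```

The scene view shows three items upright in blue and two in yellow beside the swab tub. The black bottle's apparent lean matches an upright projection: top predicted (715,227), seen (715,232). The red-capped bottle and yellow-lidded jar are untouched, so I'm handing in.

```bash
python3 -c "
from plant import ctrl
print(ctrl.close_job())"
```

```text
the job is handed in; nothing more can be done
None
```

Both kits are packed and the job is handed in at about 28 s: spray, green-capped gel and white-lidded jar stand in the blue carrier, and wash and black bottles stand in the yellow one beside the swab tub. The red-capped bottle and yellow-lidded jar were left where they were.

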